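# Spun tubes from the angle rotor into the dry block heater

### The job

Take the two spun tubes out of the slanted bores of the centrifuge rotor and stand them upright, caps up, in wells of the dry block heater, one to a well, each fully home. Thick cushions were left at the bottom of two of the four wells, so a tube put there stands 20 mm proud and would not be heated: find the two deep wells. Lower the tubes in rather than dropping them, let them go, and leave everything else on the bench where it is.

Things in the scene. Friction and masses are not known exactly. Their poses are not given: they have to be found in the camera images.
- tube_1_mid (a point): one of two alike 15 ml tubes, 118 mm long, 22 g: pale round body 17 mm wide, conical foot (last 22 mm, down to 6 mm), ribbed grey cap 23 mm wide and 15 mm long. This point: on its axis half-way along, 59 mm from either end; z axis towards the cap, cap's middle 51 mm along +z. At first it leans 30 degrees in a rotor bore, cap inward, 45 mm of it clear of the bore.
- tube_2_mid (a point): one of two alike 15 ml tubes, 118 mm long, 22 g: pale round body 17 mm wide, conical foot (last 22 mm, down to 6 mm), ribbed grey cap 23 mm wide and 15 mm long. This point: on its axis half-way along, 59 mm from either end; z axis towards the cap, cap's middle 51 mm along +z. At first it leans 30 degrees in a rotor bore, cap inward, 45 mm of it clear of the bore.
- rotor: fixed-angle centrifuge rotor, bare aluminium, fixed on the bench: cone 233 mm wide at the foot, 88 mm high, dished top. Six bores 19 mm wide, 73 mm deep, mouths 78 mm up on a circle of radius 62 mm, leaning 30 degrees with the mouth inward. Middle knob 28 mm wide, top 84 mm up. The tubes are in the bores on its +y and -y sides. Origin: centre of the underside, z up.
- heater: dry block heater, fixed: white housing 180 mm (x) by 226 mm (y), 72 mm high, display on its -x side (front face 110 mm from the origin), round a bare aluminium block 70 x 190 mm whose top is 90 mm up. Four round wells 44 mm apart in a row along y. Origin: on the bench under the block's middle, z up.
- well_1 (a point): centre of the mouth of well 1 of the heater; z straight up. All wells are 19 mm wide (2.5 mm chamfer) and 54 mm deep. Two, it is not known which, have a 4 mm cushion on the floor: a tube goes 50 mm in, its middle 9 mm above the mouth. The other two have a 24 mm cushion: a tube stops 30 mm in, 20 mm proud. Cushions are hard and fixed.
- well_2 (a point): centre of the mouth of well 2 of the heater; z straight up. All wells are 19 mm wide (2.5 mm chamfer) and 54 mm deep. Two, it is not known which, have a 4 mm cushion on the floor: a tube goes 50 mm in, its middle 9 mm above the mouth. The other two have a 24 mm cushion: a tube stops 30 mm in, 20 mm proud. Cushions are hard and fixed.
- well_3 (a point): centre of the mouth of well 3 of the heater; z straight up. All wells are 19 mm wide (2.5 mm chamfer) and 54 mm deep. Two, it is not known which, have a 4 mm cushion on the floor: a tube goes 50 mm in, its middle 9 mm above the mouth. The other two have a 24 mm cushion: a tube stops 30 mm in, 20 mm proud. Cushions are hard and fixed.
- well_4 (a point): centre of the mouth of well 4 of the heater; z straight up. All wells are 19 mm wide (2.5 mm chamfer) and 54 mm deep. Two, it is not known which, have a 4 mm cushion on the floor: a tube goes 50 mm in, its middle 9 mm above the mouth. The other two have a 24 mm cushion: a tube stops 30 mm in, 20 mm proud. Cushions are hard and fixed.
- timer: bench timer 66 x 66 x 18 mm lying flat; a bystander, to be left alone. Origin: centre of its underside.
- vial: small brown vial with a white cap, 27 mm wide, 58 mm high; a bystander, to be left alone. Origin: centre of its underside.
- marker: marker pen 129 mm long lying flat; a bystander, to be left alone. Origin: centre of its underside.
- rack: white tube rack 70 x 150 x 96 mm; a bystander, to be left alone. Origin: centre of its underside.
- petri: flat round dish 88 mm wide, 17 mm high; a bystander, to be left alone. Origin: centre of its underside.
- rotor_lid: lid of the rotor: aluminium disc 158 mm wide with a black knob, 37 mm high, lying flat; a bystander, to be left alone. Origin: centre of its underside.

How it is judged:
By the outcome, as a careful person would: the job done as asked, in the order asked, and still so for the second after the job is handed in, with the robot touching nothing.
It also fails if it takes over 72 s, if anything falls off the work surface, if the arm or the gripper's body presses on something with over 40 N, if the wrist force passes 120 N, or if a joint passes its speed limit or range.

### The arm

A 7-joint arm with a two-finger parallel gripper is mounted at the origin on a cart in front of the work surface, level with it; the furniture and walls round the work are solid. World frame = base frame: x ahead of the robot, y to its left, z up, the work surface at z = 0. Lengths are in m, angles in rad, forces in N, time in s.
With the tool pointing down it reaches from about 0.4 to 0.85 m from the base axis. Payload 4.4 kg.
Tool frame: the origin (TCP) lies on the centre line of the jaws, within the pads' length; the fingertips stand 8 mm ahead of it and the grasp point (between the pads) lies 11 mm behind it; z points along the fingers, y is the line along which they close (so a half turn about z gives the same grasp; the last joint's range is limited). The gripper opens to 94 mm and grips with 3 to 60 N. Pads are 16 mm wide; open, the fingers measure 119 mm over their backs; the gripper's body (75 mm by 177 mm) begins 78 mm behind the grasp point.
Start: joints at [-1.358, 0.628, 0.038, 1.517, -0.027, 0.996, -0.02], TCP at [0.179, 0.625, 0.213] pointing down, gripper open.
Joint ranges: [-3.06, 3.06], [-0.37, 2.12], [-1.25, 1.32], [0.18, 2.47], [-1.1, 4.24], [0.23, 1.98], [-2.94, 2.94]. Speed limits (rad/s): [2.57, 2.57, 3.14, 3.14, 3.14, 3.14, 3.14].

### API

Orientations are given as [roll, pitch, yaw] about the fixed x, y, z axes, in that order (R = Rz(yaw) Ry(pitch) Rx(roll)).
In Python, from rig import r gives the robot as it stands.
- The arm moves only by the tool drive_tool, never from a script. Its argument "targets" is a list of rows, each an object with "offset": the shift along the tool's x, y, z in mm, a list of three; "twist": the turn, a rotation vector about the tool's x, y, z in rad, a list of three; "claw": the opening, from 0 (shut) to 1 (fully open). In form: [{"offset": [tx, ty, tz], "twist": [ax, ay, az], "claw": claw}, ...]. A call has 1 to 20 rows; each row shifts and turns the commanded pose from where the row before left it, along the tool's axes as they then stand; what a row does not reach is not made up. A row lasts 1/12 s, in which the tool goes at most 41.7 mm and 7.16 degrees, less where a joint would pass 70% of its speed; a pose out of reach is approached as far as the arm can. A call is refused whole if a number of a shift passes 41.7 or a number of a turn 0.125, either way. A call with a gripper value outside its range is refused whole. The fingers move at their own pace and stop on an object; "newtons" is the grip in N (left out, the last holds). Time passes only in rows, so rows that do not move let the fingers close. It gives the time, the measured TCP pose, the force, the opening and the grip force at its end, in the units of the state.
- r.read_state(): the state, without advancing time (a new reading comes with each control period).
- r.camera(name): name is "scene" or "top" or "wrist"; returns the picture (384x512x3 uint8, red, green, blue); there is no depth.
- r.calibration(name): a dict with "K" (3x3 intrinsics, pixels), "R" (3x3) and "t" (3): a world point X has camera coordinates R X + t; the wrist camera has in their place "T_tool_cam" (4x4, takes a point from camera to tool coordinates, whose origin is the TCP and whose axes are the flange's). Camera axes: x right, y down, z forward; pixel columns grow to the right and rows downward; lengths in m; the calibration is good to about 2 mm. A picture is of the moment at which its call begins: read the wrist's pose just before it. calibration takes no time and is no camera call.
- r.close_job(): hands the job in; it is judged then, once.
Trained networks look in the newest picture that a camera, given by its name, has taken for a name from the list of things; names that differ only in an ending like _2 or _b are one class to them, and where a whole thing is asked for, a point or a joint stands for the part that bears it (a point fixed in the world has none). Each returns a list of dicts, best first, with "confidence" (0 to 1); they miss things now and then, are a little off and sometimes report something else, mostly with a low value. They report only what shows in the picture. A call takes as long as a camera call.
- r.look_for(name, camera): "bbox" ([left, top, right, bottom] in pixels, round what is visible of it).
The state is a dict: "time_s": time; "qpos": joint angles; "qd": joint speeds; "tau": joint torques, N m; "position": TCP position; "eef_rot": TCP orientation; "force": force on the tool from outside, world axes, zero at the start; "ft_torque": the same for the moment, N m; "grip_width": finger opening in m; "finger_force": force on a finger pad.
Only numpy, scipy, OpenCV 4.12 (cv2) and the standard library are available. Lean on these libraries where they do the work, as an engineer would, in place of code of your own. Each camera call takes 0.05 s, during which the arm holds its last target. There are 200 camera calls.

## Working session

There is one attempt and no reset: what is moved stays moved. The work goes in short steps, Python scripts to look and compute and a tool call to move; the robot and the scene stay as the last step left them, time stands still between calls to the robot, and variables do not carry over. Pictures are saved under pics/ and viewed, at most 10 in all, crops included, and the job is handed in when it is done.

Besides the shell and the picture viewer there is one more tool, called after "Call:" as name(argument=value, ...), one argument or row to a line, values as JSON. drive_tool: Moves the arm, as the interface text tells. Its arguments: {"type":"object","properties":{"targets":{"type":"array"},"newtons":{"type":"number"}},"required":["targets"]}

```bash
mkdir -p pics; ls
python3 - <<'E'
from rig import r
import cv2,numpy as np
s=r.read_state();print(s)
ims={}
for c in("scene","top","wrist"):
    ims[c]=r.camera(c)[:,:,::-1]
    k=r.calibration(c);print(c,{a:np.round(b,4).tolist() for a,b in k.items()})
    for n in("tube_1_mid","rotor","heater"):
        print(n,[(np.round(d['bbox']).tolist(),round(d['confidence'],2)) for d in r.look_for(n,c)[:4]])
cv2.imwrite("pics/a.png",cv2.resize(ims["top"],(800,600),interpolation=2))
cv2.imwrite("pics/b.png",cv2.resize(ims["scene"],(800,600),interpolation=2))
E
```

```text
pics
{'time_s': 0.0, 'qpos': array([-1.35779215,  0.62935235,  0.03843628,  1.51833738, -0.02698589,
        0.9962955 , -0.02002003]), 'qd': array([ 0.00040179,  0.00013684,  0.0016208 ,  0.00132659,  0.00143737,
        0.00044829, -0.00054642]), 'tau': array([ 3.10548940e-04, -5.49739766e+01,  1.14361312e+00, -1.86621022e+01,
       -5.22421917e-02,  2.38817831e-02,  1.26351570e-04]), 'position': array([0.1786803 , 0.62429156, 0.21255978]), 'eef_rot': array([-3.13971826e+00,  3.29681435e-05,  2.86278144e+00]), 'force': array([-0.41595291, -0.51530699,  0.57382109]), 'ft_torque': array([0.01525514, 0.00627563, 0.02779744]), 'finger_force': 0.0, 'grip_width': 0.09418850987633762}
scene {'K': [[405.3139, 0.0, 252.33], [0.0, 405.3139, 189.3725], [0.0, 0.0, 1.0]], 'R': [[-0.97, -0.2419, -0.0242], [-0.0781, 0.4045, -0.9112], [0.2303, -0.882, -0.4112]], 't': [0.5469, 0.1093, 1.23]}
tube_1_mid []
rotor [([213.0, 206.0, 295.0, 272.0], 0.8)]
heater [([199.0, 202.0, 208.0, 223.0], 0.52)]
top {'K': [[421.2945, 0.0, 254.5802], [0.0, 421.2945, 192.3354], [0.0, 0.0, 1.0]], 'R': [[0.0051, -1.0, -0.0016], [-0.988, -0.0048, -0.1543], [0.1543, 0.0024, -0.988]], 't': [0.0082, 0.5615, 1.6744]}
tube_1_mid [([184.0, 203.0, 191.0, 212.0], 0.61), ([171.0, 184.0, 230.0, 240.0], 0.3)]
rotor [([169.0, 183.0, 229.0, 238.0], 0.63)]
heater [([274.0, 184.0, 334.0, 237.0], 0.82)]
wrist {'K': [[286.0971, 0.0, 257.5473], [0.0, 286.0971, 188.0156], [0.0, 0.0, 1.0]], 'T_tool_cam': [[-0.0001, -0.9705, -0.2413, 0.0706], [1.0, -0.0, -0.0001, 0.0], [0.0001, -0.2413, 0.9705, -0.1699], [0.0, 0.0, 0.0, 1.0]]}
tube_1_mid []
rotor []
heater []
```

View pics/a.png

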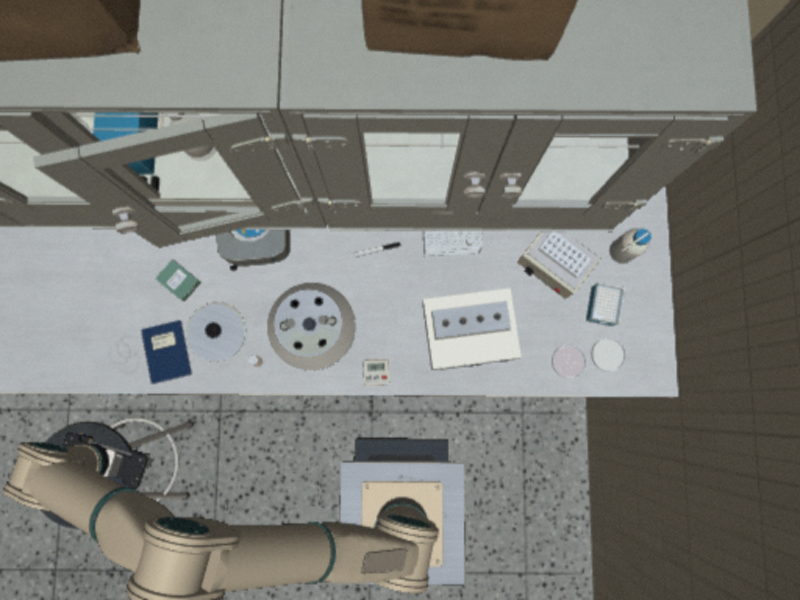

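View pics/b.png

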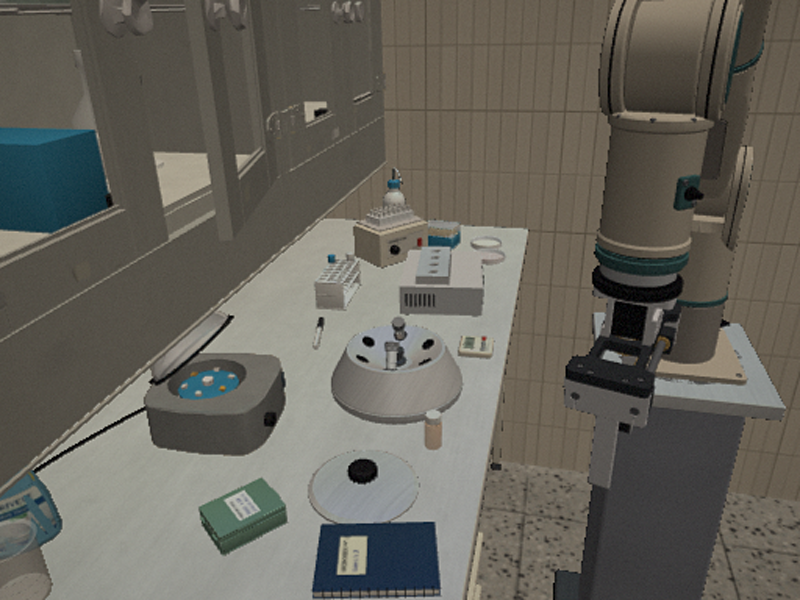

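The top view shows the rotor knob at about (309,324) in the 800-px picture, with tubes at its left and right (+y and -y). The heater wells are at about (446,323), (463,321), (480,319) and (497,317). The scene view shows both tubes leaning inward, with the bench clear between the arm and the rotor.

```bash
cat > h.py <<'E'
from rig import r
import numpy as np, cv2
from scipy.spatial.transform import Rotation as Ro
def cam(name,s=None):
    k=r.calibration(name);K=np.array(k['K'])
    if name!='wrist': R=np.array(k['R']);t=np.array(k['t']);return K,R,t
    s=s or r.read_state();T=np.eye(4);T[:3,:3]=Ro.from_euler('xyz',s['eef_rot']).as_matrix();T[:3,3]=s['position']
    M=np.linalg.inv(T@np.array(k['T_tool_cam']));return K,M[:3,:3],M[:3,3]
def plane(c,uv,z):
    K,R,t=c;d=R.T@np.linalg.solve(K,[uv[0],uv[1],1.]);o=-R.T@t;return o+d*(z-o[2])/d[2]
def proj(c,X):
    K,R,t=c;p=(np.atleast_2d(X)@R.T+t)@K.T;return p[:,:2]/p[:,2:]
def rot(yaw,tilt=0,ax=(1,0,0)):  # tool down at yaw, then tilted about world axis
    return Ro.from_rotvec(np.array(ax,float)*tilt)*Ro.from_euler('xyz',[np.pi,0,yaw])
def plan(p,R,N=None,start=None):  # equal body rows from start (p,R) to target
    if start is None: s=r.read_state();start=(s['position'],Ro.from_euler('xyz',s['eef_rot']))
    D=start[1].inv()*R;pl=start[1].inv().apply(np.array(p)-start[0])*1000;w=D.as_rotvec()
    n=N or int(max(np.ceil(np.linalg.norm(w)/.12),np.ceil(np.linalg.norm(pl)/38),1))
    a=Ro.from_rotvec(w/n);S=sum((Ro.from_rotvec(w/n*k).as_matrix() for k in range(n)),np.zeros((3,3)))
    v=np.linalg.solve(S,pl);print('rows',n,'offset',np.round(v,1).tolist(),'twist',np.round(w/n,4).tolist())
E
python3 - <<'E'
from h import *
c=cam('top')
for n,uv,z in[('knob',(309,324),.084),('w1',(446,323),.09),('w2',(463,321.5),.09),('w3',(480,319),.09),('w4',(497,316.5),.09),('tL',(284,325),.115),('tR',(332,321),.115),('cabedge',(400,228),0),('benchedge',(400,395),0)]:
    print(n,plane(c,(uv[0]*.64,uv[1]*.64),z).round(3))
E
```

```text
knob [0.494 0.236 0.084]
w1 [ 0.497 -0.111  0.09 ]
w2 [ 0.501 -0.154  0.09 ]
w3 [ 0.508 -0.197  0.09 ]
w4 [ 0.515 -0.24   0.09 ]
tL [0.487 0.293 0.115]
tR [0.498 0.174 0.115]
cabedge [0.768 0.006 0.   ]
benchedge [0.318 0.004 0.   ]
```

Run:
```python
from h import *
plan([.49,.25,.32],rot(np.pi/2),14)
```

```text
rows 14 offset [-37.3, 0.0, -7.6] twist [-0.0, -0.0, 0.0923]
```

Call:
drive_tool(
  targets=[
    {"offset":[-37.3,0,-7.6],"twist":[0,0,0.0923],"claw":1},
    {"offset":[-37.3,0,-7.6],"twist":[0,0,0.0923],"claw":1},
    {"offset":[-37.3,0,-7.6],"twist":[0,0,0.0923],"claw":1},
    {"offset":[-37.3,0,-7.6],"twist":[0,0,0.0923],"claw":1},
    {"offset":[-37.3,0,-7.6],"twist":[0,0,0.0923],"claw":1},
    {"offset":[-37.3,0,-7.6],"twist":[0,0,0.0923],"claw":1},
    {"offset":[-37.3,0,-7.6],"twist":[0,0,0.0923],"claw":1},
    {"offset":[-37.3,0,-7.6],"twist":[0,0,0.0923],"claw":1},
    {"offset":[-37.3,0,-7.6],"twist":[0,0,0.0923],"claw":1},
    {"offset":[-37.3,0,-7.6],"twist":[0,0,0.0923],"claw":1},
    {"offset":[-37.3,0,-7.6],"twist":[0,0,0.0923],"claw":1},
    {"offset":[-37.3,0,-7.6],"twist":[0,0,0.0923],"claw":1},
    {"offset":[-37.3,0,-7.6],"twist":[0,0,0.0923],"claw":1},
    {"offset":[-37.3,0,-7.6],"twist":[0,0,0.0923],"claw":1},
    {"offset":[0,0,0],"twist":[0,0,0],"claw":1},
    {"offset":[0,0,0],"twist":[0,0,0],"claw":1},
  ],
)

```text
time_s: 1.93
position: [0.4904, 0.2479, 0.321]
eef_rot: [3.14, -0.001, 1.566]
force: [0.6, 0.6, -0.2]
grip_width: 0.0937
finger_force: 0.0
```

Run:
```python
from h import *
c=cam('wrist');im=r.camera('wrist')
cv2.imwrite('pics/w1raw.png',im[:,:,::-1])
cv2.imwrite('pics/w1.png',cv2.resize(im[:,:,::-1],(800,600),interpolation=2))
np.savez('pics/w1.npz',K=c[0],R=c[1],t=c[2])
for n in('tube_1_mid','rotor'):print(n,[(np.round(d['bbox'],1).tolist(),round(d['confidence'],2)) for d in r.look_for(n,'wrist')[:4]])
k=[.494,.236,.084];print(proj(c,[k,[.494,.276,.117],[.494,.196,.117]])/.64)
```

```text
tube_1_mid [([252.8, 125.8, 267.9, 155.5], 0.92)]
rotor [([192.0, 92.8, 334.5, 232.8], 0.71)]
[[406.91471897 273.78689041]
 [407.25828901 234.54301656]
 [407.43306836 325.93723427]]
```

View pics/w1.png

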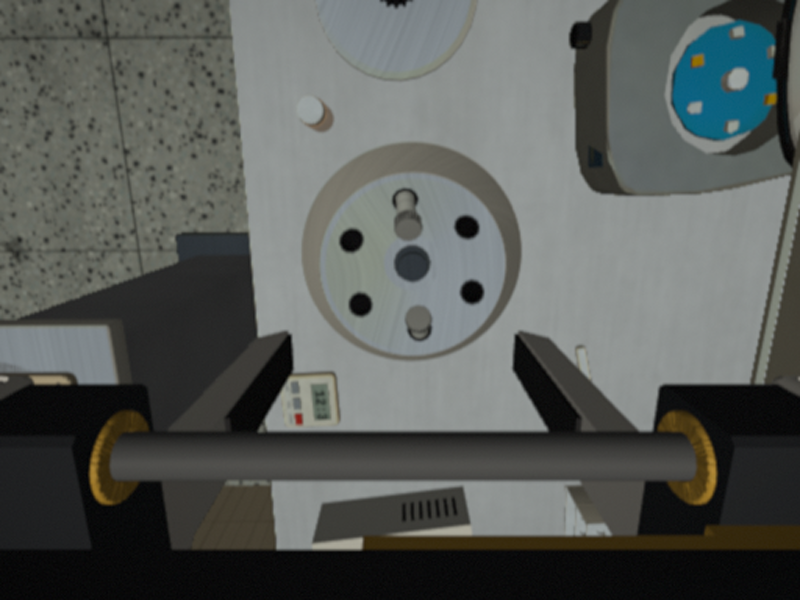

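Run:
```python
from h import *
from scipy.optimize import least_squares
f=np.load('pics/w1.npz');c=(f['K'],f['R'],f['t'])
obs=np.array([(351,240),(361,305),(472,292),(467,227)])*.64
ang=np.radians([150,210,330,30])
def model(p):
    a=ang+p[2];X=np.c_[p[0]+.062*np.cos(a),p[1]+.062*np.sin(a),0*a+.078];return X
for u in obs:print(plane(c,u,.078).round(4))
print('knob',plane(c,(412*.64,263*.64),.084).round(4))
for T in ((407,228),(418,319)):print('cap',plane(c,(T[0]*.64,T[1]*.64),.111).round(4))
best=None
for y0 in np.radians([-20,0,20]):
    s=least_squares(lambda p:(proj(c,model(p))-obs).ravel(),[.49,.236,y0])
    print(s.x,s.cost)
    if best is None or s.cost<best.cost:best=s
x,y,th=best.x;a=th+np.pi/2
for sg in(1,-1):
    d=np.array([np.cos(a),np.sin(a),0])*sg
    m=np.array([x,y,.078])+.062*d;u=-d*.5+np.array([0,0,.866])
    print('mouth',m,'axis',u,'px capmid',proj(c,m+u*.0375)/.64,'captop',proj(c,m+u*.045)/.64)
```

```text
[0.4425 0.2669 0.078 ]
[0.45   0.2046 0.078 ]
[0.5559 0.2168 0.078 ]
[0.5493 0.2783 0.078 ]
knob [0.4987 0.2461 0.084 ]
cap [0.4939 0.2808 0.111 ]
cap [0.5035 0.2005 0.111 ]
[0.49942788 0.24163894 0.11166711] 0.1490302585216811
[0.49942788 0.24163894 0.11166712] 0.14903025852168222
[0.49942788 0.24163894 0.11166711] 0.1490302585216645
mouth [0.4925189  0.30325278 0.078     ] axis [ 0.05571759 -0.49688585  0.866     ] px capmid [[407.86683136 223.43534642]] captop [[408.48013972 228.63678987]]
mouth [0.50633687 0.18002509 0.078     ] axis [-0.05571759  0.49688585  0.866     ] px capmid [[418.84754094 320.76048907]] captop [[418.66391883 318.90984825]]
```

```bash
cat >> h.py <<'E'
x0,y0,th=.4994,.2416,.1117
def tube(sg,d):  # TCP pose with TCP d metres up the axis from mouth
    a=th+np.pi/2;v=np.array([np.cos(a),np.sin(a),0])*sg
    m=np.array([x0,y0,.078])+.062*v;u=-v*.5+np.array([0,0,.866025])
    return m+u*d,rot(np.pi/2+th,sg*np.pi/6,(np.cos(th),np.sin(th),0))
E
python3 - <<'E'
from h import *
p,R=tube(1,.0865);print(p,R.as_matrix().round(3));plan(p,R,8)
E
```

```text
[0.49730998 0.26023315 0.15291116] [[-0.097  0.994 -0.056]
 [ 0.861  0.111  0.497]
 [ 0.5    0.    -0.866]]
rows 8 offset [-3.8, 1.3, 20.7] twist [0.0035, 0.0653, -0.0133]
```

Call:
drive_tool(
  targets=[
    {"offset":[-3.8,1.3,20.7],"twist":[0.0035,0.0653,-0.0133],"claw":0.5},
    {"offset":[-3.8,1.3,20.7],"twist":[0.0035,0.0653,-0.0133],"claw":0.5},
    {"offset":[-3.8,1.3,20.7],"twist":[0.0035,0.0653,-0.0133],"claw":0.5},
    {"offset":[-3.8,1.3,20.7],"twist":[0.0035,0.0653,-0.0133],"claw":0.5},
    {"offset":[-3.8,1.3,20.7],"twist":[0.0035,0.0653,-0.0133],"claw":0.5},
    {"offset":[-3.8,1.3,20.7],"twist":[0.0035,0.0653,-0.0133],"claw":0.5},
    {"offset":[-3.8,1.3,20.7],"twist":[0.0035,0.0653,-0.0133],"claw":0.5},
    {"offset":[-3.8,1.3,20.7],"twist":[0.0035,0.0653,-0.0133],"claw":0.5},
    {"offset":[0,0,0],"twist":[0,0,0],"claw":0.5},
    {"offset":[0,0,0],"twist":[0,0,0],"claw":0.5},
  ],
)

```text
time_s: 2.92
position: [0.4972, 0.2584, 0.1522]
eef_rot: [-3.137, -0.523, 1.676]
force: [0.5, 0.5, -0.1]
grip_width: 0.0467
finger_force: 0.0
```

Run:
```python
from h import *
c=cam('wrist');s=r.read_state();im=r.camera('wrist')
cv2.imwrite('pics/w2.png',cv2.resize(im[:,:,::-1],(800,600),interpolation=2))
p,R=tube(1,.0375);print(s['position'],s['time_s'],proj(c,[p,tube(1,.045)[0],tube(1,0)[0]])/.64)
p,R=tube(1,.0265);plan(p,R,5)
```

```text
[0.49722524 0.25835097 0.15217344] 2.9167 [[404.66392342 318.07427411]
 [404.71399342 322.5380482 ]
 [404.45475759 299.42700082]]
rows 5 offset [0.1, -0.1, 12.2] twist [0.0001, 0.0002, -0.0004]
```

View pics/w2.png

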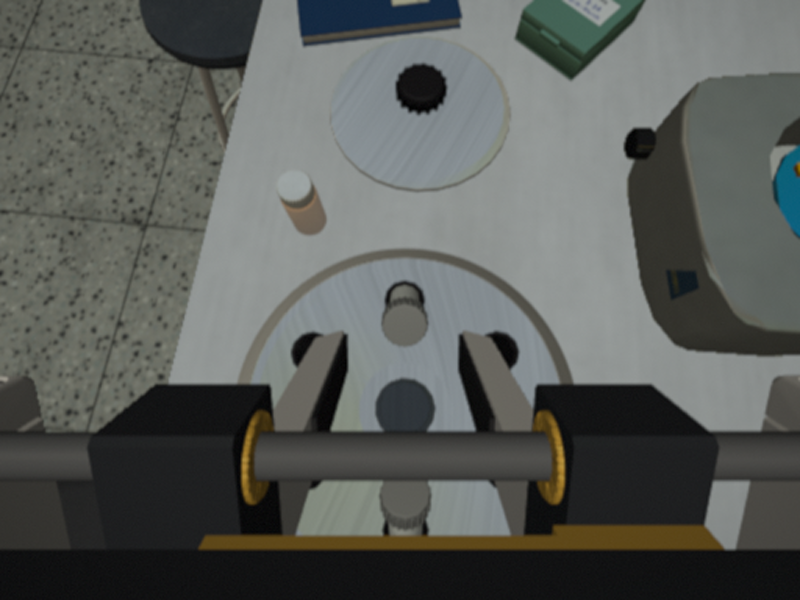

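The cap top is at (405,324) against a prediction of (405,322), so the fit holds. Next: approach and grip.

Call:
drive_tool(
  newtons=15,
  targets=[
    {"offset":[0,0,12],"twist":[0,0,0],"claw":0.5},
    {"offset":[0,0,12],"twist":[0,0,0],"claw":0.5},
    {"offset":[0,0,12],"twist":[0,0,0],"claw":0.5},
    {"offset":[0,0,12],"twist":[0,0,0],"claw":0.5},
    {"offset":[0,0,12],"twist":[0,0,0],"claw":0.5},
    {"offset":[0,0,0],"twist":[0,0,0],"claw":0.5},
    {"offset":[0,0,0],"twist":[0,0,0],"claw":0.1},
    {"offset":[0,0,0],"twist":[0,0,0],"claw":0.1},
    {"offset":[0,0,0],"twist":[0,0,0],"claw":0.1},
    {"offset":[0,0,0],"twist":[0,0,0],"claw":0.1},
    {"offset":[0,0,0],"twist":[0,0,0],"claw":0.1},
  ],
)

```text
time_s: 3.88
position: [0.4952, 0.2878, 0.102]
eef_rot: [3.14, -0.523, 1.679]
force: [-0.6, -1.3, 1.2]
grip_width: 0.0225
finger_force: 15.0
```

Call:
drive_tool(
  targets=[
    {"offset":[0,0,-10],"twist":[0,0,0],"claw":0.1},
    {"offset":[0,0,-12],"twist":[0,0,0],"claw":0.1},
    {"offset":[0,0,-14],"twist":[0,0,0],"claw":0.1},
    {"offset":[0,0,-14],"twist":[0,0,0],"claw":0.1},
    {"offset":[0,0,-14],"twist":[0,0,0],"claw":0.1},
    {"offset":[0,0,-14],"twist":[0,0,0],"claw":0.1},
    {"offset":[0,0,-14],"twist":[0,0,0],"claw":0.1},
    {"offset":[0,0,0],"twist":[0,0,0],"claw":0.1},
  ],
)

```text
time_s: 4.55
position: [0.5017, 0.2404, 0.1841]
eef_rot: [3.136, -0.522, 1.679]
force: [-0.7, -0.6, 0.2]
grip_width: 0.0224
finger_force: 15.0
```

Run:
```python
from h import *
s=r.read_state();print(s['position'],s['grip_width'],s['force'],s['time_s'])
th2=-.14
p=[.5,-.06,.29];plan(p,rot(np.pi/2+.15),12)
```

```text
[0.50173092 0.24040462 0.18414581] 0.022397516826011814 [-0.65118077 -0.59105288  0.23967613] 4.55
rows 12 offset [-21.6, -3.2, -15.6] twist [0.0014, -0.0435, -0.0035]
```

Run:
```python
from h import *
plan([.51,-.275,.29],rot(np.pi/2+.14),16)
```

```text
rows 16 offset [-29.3, -3.4, -15.3] twist [0.0009, -0.0326, -0.002]
```

Call:
drive_tool(
  targets=[
    {"offset":[10,0,-17.3],"twist":[0,0,0],"claw":0.1},
    {"offset":[18,0,-31],"twist":[0,0,0],"claw":0.1},
    {"offset":[18,0,-31],"twist":[0,0,0],"claw":0.1},
    {"offset":[9,0,-15.5],"twist":[0,0,0],"claw":0.1},
    {"offset":[0,0,0],"twist":[0,0,0],"claw":0.1},
  ],
)

```text
time_s: 4.97
position: [0.5015, 0.2432, 0.2953]
eef_rot: [3.132, -0.524, 1.684]
force: [0.8, 0.1, -0.7]
grip_width: 0.0224
finger_force: 15.0
```

Run:
```python
from h import *
plan([.51,-.275,.29],rot(np.pi/2+.14),17)
```

```text
rows 17 offset [-29.6, -3.3, -8.1] twist [0.001, -0.0308, -0.0017]
```

Call:
drive_tool(
  targets=[
    {"offset":[-29.6,-3.3,-8.1],"twist":[0.001,-0.0308,-0.0017],"claw":0.1},
    {"offset":[-29.6,-3.3,-8.1],"twist":[0.001,-0.0308,-0.0017],"claw":0.1},
    {"offset":[-29.6,-3.3,-8.1],"twist":[0.001,-0.0308,-0.0017],"claw":0.1},
    {"offset":[-29.6,-3.3,-8.1],"twist":[0.001,-0.0308,-0.0017],"claw":0.1},
    {"offset":[-29.6,-3.3,-8.1],"twist":[0.001,-0.0308,-0.0017],"claw":0.1},
    {"offset":[-29.6,-3.3,-8.1],"twist":[0.001,-0.0308,-0.0017],"claw":0.1},
    {"offset":[-29.6,-3.3,-8.1],"twist":[0.001,-0.0308,-0.0017],"claw":0.1},
    {"offset":[-29.6,-3.3,-8.1],"twist":[0.001,-0.0308,-0.0017],"claw":0.1},
    {"offset":[-29.6,-3.3,-8.1],"twist":[0.001,-0.0308,-0.0017],"claw":0.1},
    {"offset":[-29.6,-3.3,-8.1],"twist":[0.001,-0.0308,-0.0017],"claw":0.1},
    {"offset":[-29.6,-3.3,-8.1],"twist":[0.001,-0.0308,-0.0017],"claw":0.1},
    {"offset":[-29.6,-3.3,-8.1],"twist":[0.001,-0.0308,-0.0017],"claw":0.1},
    {"offset":[-29.6,-3.3,-8.1],"twist":[0.001,-0.0308,-0.0017],"claw":0.1},
    {"offset":[-29.6,-3.3,-8.1],"twist":[0.001,-0.0308,-0.0017],"claw":0.1},
    {"offset":[-29.6,-3.3,-8.1],"twist":[0.001,-0.0308,-0.0017],"claw":0.1},
    {"offset":[-29.6,-3.3,-8.1],"twist":[0.001,-0.0308,-0.0017],"claw":0.1},
    {"offset":[-29.6,-3.3,-8.1],"twist":[0.001,-0.0308,-0.0017],"claw":0.1},
    {"offset":[0,0,0],"twist":[0,0,0],"claw":0.1},
    {"offset":[0,0,0],"twist":[0,0,0],"claw":0.1},
  ],
)

```text
time_s: 6.55
position: [0.5069, -0.2766, 0.2852]
eef_rot: [-3.132, -0.0, 1.709]
force: [-0.5, 0.1, -0.5]
grip_width: 0.0221
finger_force: 15.0
```

Run:
```python
from h import *
c=cam('wrist');im=r.camera('wrist')
np.savez('pics/w3.npz',K=c[0],R=c[1],t=c[2])
s=r.read_state();print(s['position'],s['eef_rot'])
W=[[.497,-.111,.09],[.501,-.154,.09],[.508,-.197,.09],[.515,-.24,.09]]
u=proj(c,W);print(u)
x,y=(u.mean(0)-[100,75]).astype(int);x=max(x,0);y=max(y,0)
print(x,y);cv2.imwrite('pics/w3raw.png',im[:,:,::-1])
crop=im[y:y+150,x:x+200,::-1];cv2.imwrite('pics/w3.png',cv2.resize(crop,None,fx=4,fy=4,interpolation=2))
```

```text
[ 0.50718158 -0.27508798  0.28491842] [-3.13152350e+00 -1.66115776e-03  1.71098698e+00]
[[271.12571762  32.04313655]
 [269.0638147   71.85815271]
 [269.53599902 109.66262775]
 [269.98084484 145.27830187]]
169 14
```

View pics/w3.png

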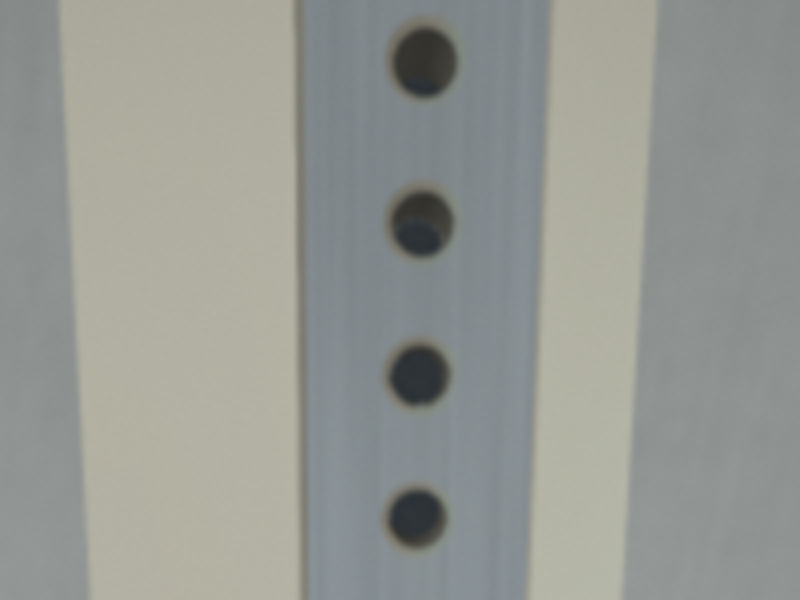

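Wells from top to bottom in the crop are A to D, with mouths at about (425,62), (422,224), (418,376) and (416,518). The dark cushion shows only as a thin sliver in A and as about two thirds of B. I'll compare these with projected floor depths.

Run:
```python
from h import *
from scipy.optimize import least_squares
f=np.load('pics/w3.npz');c=(f['K'],f['R'],f['t'])
o=np.array([(423,59),(421,223),(418,375),(416,517.5)])/4+[169-.4,14-.4]
def M(p,z=.09):
    k=np.array([1.5,.5,-.5,-1.5])*.044
    return np.c_[p[0]-k*np.sin(p[2]),p[1]+k*np.cos(p[2]),0*k+z]
s=least_squares(lambda p:(proj(c,M(p))-o).ravel(),[.506,-.176,.14]);print(s.x,s.cost);print(M(s.x).round(4));print((s.fun.reshape(4,2)*4).round(1))
np.save('wells.npy',M(s.x))
im=cv2.resize(cv2.imread('pics/w3raw.png'),None,fx=8,fy=8,interpolation=2)
a=np.linspace(0,2*np.pi,60)
for i,m in enumerate(M(s.x)):
    for z,rr,col in((.09,.012,(0,255,0)),(.066-.006,.0095,(0,0,255)),(.04,.0095,(255,0,0))):
        q=proj(c,np.c_[m[0]+rr*np.cos(a),m[1]+rr*np.sin(a),0*a+z])*8+4
        cv2.polylines(im,[q.astype(int).reshape(-1,1,2)],True,col,1)
u=o.astype(int)*8
cv2.imwrite('pics/w4.png',np.hstack([np.vstack([im[v-100:v+100,h-100:h+100] for h,v in u[:2]]),np.vstack([im[v-100:v+100,h-100:h+100] for h,v in u[2:]])])*1)
```

```text
[ 0.50903665 -0.17191232  0.13527253] 0.19976256670525372
[[ 0.5001 -0.1065  0.09  ]
 [ 0.5061 -0.1501  0.09  ]
 [ 0.512  -0.1937  0.09  ]
 [ 0.5179 -0.2373  0.09  ]]
[[ 0.2 -0.6]
 [-0.4 -1.3]
 [ 0.2  0.1]
 [-0.   2. ]]
```

View pics/w4.png

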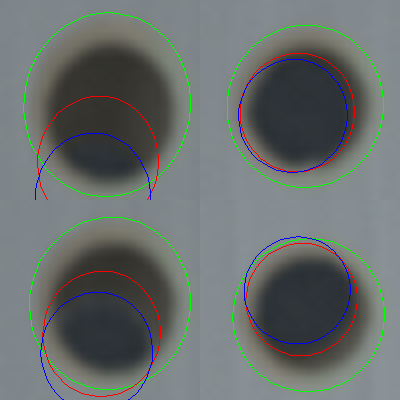

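A and B match the deep floor (blue) and C and D match the shallow one (red), so the deep wells are the two on the +y side. Tube 1 goes to B.

Run:
```python
from h import *
plan([.5061,-.1501,.22],rot(np.pi/2+.135),7)
```

```text
rows 7 offset [17.7, 2.4, 9.3] twist [-0.0014, -0.0002, 0.0007]
```

Call:
drive_tool(
  targets=[
    {"offset":[17.7,2.4,9.3],"twist":[-0.0014,-0.0002,0.0007],"claw":0.1},
    {"offset":[17.7,2.4,9.3],"twist":[-0.0014,-0.0002,0.0007],"claw":0.1},
    {"offset":[17.7,2.4,9.3],"twist":[-0.0014,-0.0002,0.0007],"claw":0.1},
    {"offset":[17.7,2.4,9.3],"twist":[-0.0014,-0.0002,0.0007],"claw":0.1},
    {"offset":[17.7,2.4,9.3],"twist":[-0.0014,-0.0002,0.0007],"claw":0.1},
    {"offset":[17.7,2.4,9.3],"twist":[-0.0014,-0.0002,0.0007],"claw":0.1},
    {"offset":[17.7,2.4,9.3],"twist":[-0.0014,-0.0002,0.0007],"claw":0.1},
    {"offset":[0,0,0],"twist":[0,0,0],"claw":0.1},
    {"offset":[0,0,0],"twist":[0,0,0],"claw":0.1},
  ],
)

```text
time_s: 7.35
position: [0.5066, -0.149, 0.22]
eef_rot: [-3.141, 0.0, 1.71]
force: [0.7, 0.2, 0.8]
grip_width: 0.0222
finger_force: 15.0
```

Run:
```python
from h import *
s=r.read_state();R=Ro.from_euler('xyz',s['eef_rot'])
print(s['position'],s['eef_rot'],s['force'])
im=r.camera('scene');c=cam('scene')
# expected axis of held tube
g=s['position']+R.apply([0,0,-.011]);z=R.apply([0,0,1]);print(proj(c,[g,g+z*.11,g-z*.0075]))
u=proj(c,g+z*.05)[0].astype(int);print(u)
cr=im[u[1]-50:u[1]+50,u[0]-50:u[0]+50,::-1];cv2.imwrite('pics/s5.png',cv2.resize(cr,None,fx=6,fy=6,interpolation=2))
plan([.5061,-.1501,.19],rot(np.pi/2+.135),3)
```

```text
[ 0.50659346 -0.14895065  0.22001495] [-3.14095595e+00  4.24573220e-04  1.71004208e+00] [0.70737798 0.22803935 0.76886329]
[[277.52083879 130.4630255 ]
 [277.49924526 160.76949917]
 [277.52236267 128.32425908]]
[277 144]
rows 3 offset [0.2, -0.3, 10.2] twist [0.0002, 0.0006, 0.0007]
```

View pics/s5.png

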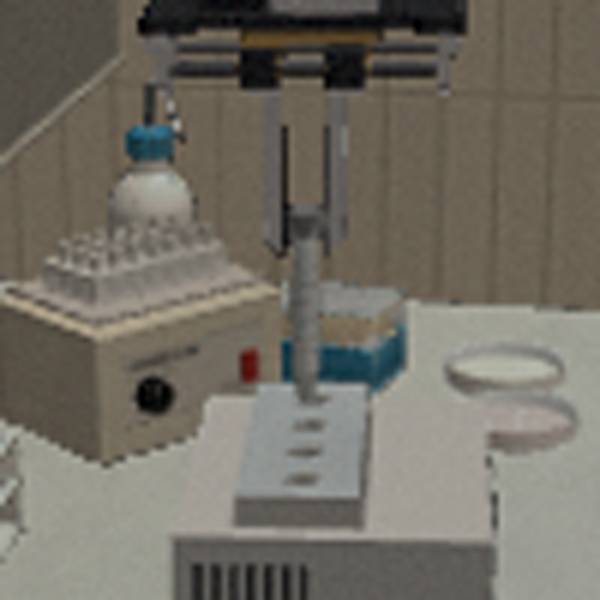

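The tube hangs straight in the jaws, with its foot at (308,400) in the crop, above well B. Lowering in stages.

Call:
drive_tool(
  targets=[
    {"offset":[0.2,-0.3,10],"twist":[0,0,0],"claw":0.1},
    {"offset":[0.2,-0.3,10],"twist":[0,0,0],"claw":0.1},
    {"offset":[0.2,-0.3,10],"twist":[0,0,0],"claw":0.1},
    {"offset":[0,0,7],"twist":[0,0,0],"claw":0.1},
    {"offset":[0,0,7],"twist":[0,0,0],"claw":0.1},
    {"offset":[0,0,6],"twist":[0,0,0],"claw":0.1},
    {"offset":[0,0,0],"twist":[0,0,0],"claw":0.1},
  ],
)

```text
time_s: 7.98
position: [0.5063, -0.1507, 0.1696]
eef_rot: [3.141, 0.002, 1.706]
force: [1.0, 0.6, 1.1]
grip_width: 0.0223
finger_force: 15.0
```

Call:
drive_tool(
  targets=[
    {"offset":[0,0,5],"twist":[0,0,0],"claw":0.1},
    {"offset":[0,0,5],"twist":[0,0,0],"claw":0.1},
    {"offset":[0,0,5],"twist":[0,0,0],"claw":0.1},
    {"offset":[0,0,0],"twist":[0,0,0],"claw":0.1},
  ],
)

```text
time_s: 8.32
position: [0.5065, -0.1506, 0.1551]
eef_rot: [3.14, 0.002, 1.707]
force: [1.5, -0.4, -2.0]
grip_width: 0.0225
finger_force: 15.0
```

Call:
drive_tool(
  targets=[
    {"offset":[0,0,5],"twist":[0,0,0],"claw":0.1},
    {"offset":[0,0,5],"twist":[0,0,0],"claw":0.1},
    {"offset":[0,0,2],"twist":[0,0,0],"claw":0.1},
    {"offset":[0,0,0],"twist":[0,0,0],"claw":0.1},
  ],
)

```text
time_s: 8.65
position: [0.5066, -0.1506, 0.1433]
eef_rot: [3.14, 0.002, 1.706]
force: [1.0, -0.4, -1.1]
grip_width: 0.0227
finger_force: 15.0
```

Call:
drive_tool(
  targets=[
    {"offset":[0,0,1],"twist":[0,0,0],"claw":0.1},
    {"offset":[0,0,1],"twist":[0,0,0],"claw":0.1},
    {"offset":[0,0,1],"twist":[0,0,0],"claw":0.1},
    {"offset":[0,0,1],"twist":[0,0,0],"claw":0.1},
    {"offset":[0,0,0],"twist":[0,0,0],"claw":0.1},
  ],
)

```text
time_s: 9.07
position: [0.5066, -0.1507, 0.1399]
eef_rot: [3.14, 0.002, 1.706]
force: [2.0, -0.6, 1.4]
grip_width: 0.0225
finger_force: 15.0
```

Call:
drive_tool(
  targets=[
    {"offset":[0,0,1],"twist":[0,0,0],"claw":0.1},
    {"offset":[0,0,1],"twist":[0,0,0],"claw":0.1},
    {"offset":[0,0,0],"twist":[0,0,0],"claw":0.1},
  ],
)

```text
time_s: 9.32
position: [0.5073, -0.1514, 0.1395]
eef_rot: [3.138, 0.003, 1.706]
force: [-0.4, -1.2, 15.0]
grip_width: 0.0222
finger_force: 15.0
```

The tube bottomed at z = 0.1395, the deep-well height. Releasing and backing off.

Call:
drive_tool(
  targets=[
    {"offset":[0,0,-1.5],"twist":[0,0,0],"claw":0.1},
    {"offset":[0,0,0],"twist":[0,0,0],"claw":0.5},
    {"offset":[0,0,0],"twist":[0,0,0],"claw":0.5},
    {"offset":[0,0,0],"twist":[0,0,0],"claw":0.5},
    {"offset":[0,0,-15],"twist":[0,0,0],"claw":0.5},
    {"offset":[0,0,-30],"twist":[0,0,0],"claw":0.5},
    {"offset":[0,0,-40],"twist":[0,0,0],"claw":0.5},
    {"offset":[0,0,-30],"twist":[0,0,0],"claw":0.5},
    {"offset":[0,0,0],"twist":[0,0,0],"claw":0.5},
  ],
)

```text
time_s: 10.07
position: [0.5089, -0.1518, 0.2594]
eef_rot: [3.132, 0.005, 1.706]
force: [0.7, -0.2, -0.1]
grip_width: 0.0471
finger_force: 0.0
```

Run:
```python
from h import *
im=r.camera('scene');c=cam('scene')
W=np.load('wells.npy')[1];u=proj(c,W)[0].astype(int)
cr=im[u[1]-50:u[1]+50,u[0]-50:u[0]+50,::-1];cv2.imwrite('pics/s6.png',cv2.resize(cr,None,fx=6,fy=6,interpolation=2))
p,R=tube(-1,.0865);print(p)
s=r.read_state();print(s['position']);print((s['position']+p)/2)
plan(p+[0,0,.1],R,16);plan(p,R,3,(p+[0,0,.1],R))
```

```text
[0.50149002 0.22296685 0.15291116]
[ 0.50748061 -0.1509897   0.25666031]
[0.50448532 0.03598857 0.20478573]
rows 16 offset [22.8, 2.5, -5.5] twist [0.0008, -0.0325, 0.0014]
rows 3 offset [16.7, -0.0, 28.9] twist [0.0, 0.0, 0.0]
```

View pics/s6.png

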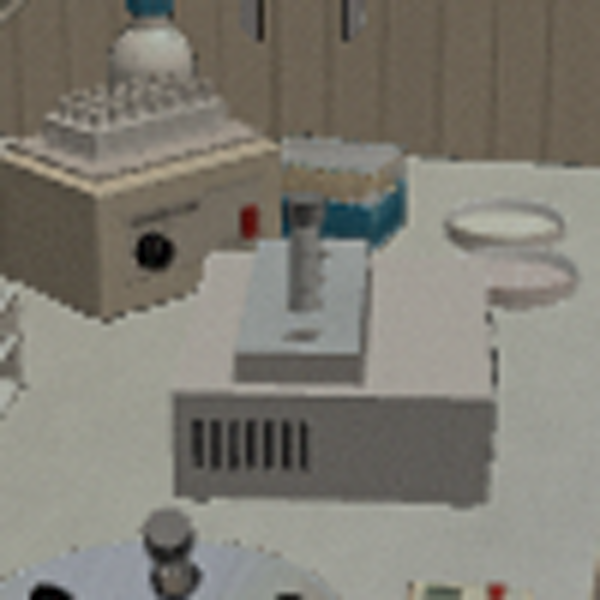

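Tube 1 stands upright in well B at about (305,255) in the crop, with well A free at (300,335). Next is tube 2.

Call:
drive_tool(
  targets=[
    {"offset":[22.8,2.5,-5.5],"twist":[0.0008,-0.0325,0.0014],"claw":0.5},
    {"offset":[22.8,2.5,-5.5],"twist":[0.0008,-0.0325,0.0014],"claw":0.5},
    {"offset":[22.8,2.5,-5.5],"twist":[0.0008,-0.0325,0.0014],"claw":0.5},
    {"offset":[22.8,2.5,-5.5],"twist":[0.0008,-0.0325,0.0014],"claw":0.5},
    {"offset":[22.8,2.5,-5.5],"twist":[0.0008,-0.0325,0.0014],"claw":0.5},
    {"offset":[22.8,2.5,-5.5],"twist":[0.0008,-0.0325,0.0014],"claw":0.5},
    {"offset":[22.8,2.5,-5.5],"twist":[0.0008,-0.0325,0.0014],"claw":0.5},
    {"offset":[22.8,2.5,-5.5],"twist":[0.0008,-0.0325,0.0014],"claw":0.5},
    {"offset":[22.8,2.5,-5.5],"twist":[0.0008,-0.0325,0.0014],"claw":0.5},
    {"offset":[22.8,2.5,-5.5],"twist":[0.0008,-0.0325,0.0014],"claw":0.5},
    {"offset":[22.8,2.5,-5.5],"twist":[0.0008,-0.0325,0.0014],"claw":0.5},
    {"offset":[22.8,2.5,-5.5],"twist":[0.0008,-0.0325,0.0014],"claw":0.5},
    {"offset":[22.8,2.5,-5.5],"twist":[0.0008,-0.0325,0.0014],"claw":0.5},
    {"offset":[22.8,2.5,-5.5],"twist":[0.0008,-0.0325,0.0014],"claw":0.5},
    {"offset":[22.8,2.5,-5.5],"twist":[0.0008,-0.0325,0.0014],"claw":0.5},
    {"offset":[22.8,2.5,-5.5],"twist":[0.0008,-0.0325,0.0014],"claw":0.5},
    {"offset":[0,0,0],"twist":[0,0,0],"claw":0.5},
    {"offset":[0,0,0],"twist":[0,0,0],"claw":0.5},
  ],
)

```text
time_s: 11.62
position: [0.4981, 0.224, 0.2479]
eef_rot: [-3.13, 0.525, 1.691]
force: [0.3, -0.4, -0.2]
grip_width: 0.0471
finger_force: 0.0
```

Run:
```python
from h import *
p,R=tube(-1,.0865);s=r.read_state();print(s['position'],s['eef_rot'],R.as_euler('xyz'));plan(p,R,4)
```

```text
[0.49807018 0.22397563 0.24791093] [-3.13007151  0.52487197  1.69141464] [3.14159265 0.52359878 1.68249633]
rows 4 offset [11.6, 1.0, 20.7] twist [-0.0018, 0.0003, 0.0019]
```

Call:
drive_tool(
  targets=[
    {"offset":[11.6,1,20.7],"twist":[-0.0018,0.0003,0.0019],"claw":0.5},
    {"offset":[11.6,1,20.7],"twist":[-0.0018,0.0003,0.0019],"claw":0.5},
    {"offset":[11.6,1,20.7],"twist":[-0.0018,0.0003,0.0019],"claw":0.5},
    {"offset":[11.6,1,20.7],"twist":[-0.0018,0.0003,0.0019],"claw":0.5},
    {"offset":[0,0,0],"twist":[0,0,0],"claw":0.5},
    {"offset":[0,0,0],"twist":[0,0,0],"claw":0.5},
  ],
)

```text
time_s: 12.12
position: [0.503, 0.2197, 0.1556]
eef_rot: [3.139, 0.524, 1.675]
force: [-0.3, -0.2, 0.2]
grip_width: 0.0473
finger_force: 0.0
```

Run:
```python
from h import *
p,R=tube(-1,.0265);s=r.read_state();print(s['position'],s['eef_rot']);plan(p,R,5)
```

```text
[0.50296125 0.21973919 0.15556626] [3.13901574 0.52368747 1.67533044]
rows 5 offset [0.8, -0.2, 12.1] twist [-0.0002, 0.0, -0.0012]
```

Call:
drive_tool(
  newtons=15,
  targets=[
    {"offset":[0.8,-0.2,12.1],"twist":[0,0,-0.001],"claw":0.5},
    {"offset":[0.8,-0.2,12.1],"twist":[0,0,-0.001],"claw":0.5},
    {"offset":[0.8,-0.2,12.1],"twist":[0,0,-0.001],"claw":0.5},
    {"offset":[0.8,-0.2,12.1],"twist":[0,0,-0.001],"claw":0.5},
    {"offset":[0.8,-0.2,12.1],"twist":[0,0,-0.001],"claw":0.5},
    {"offset":[0,0,0],"twist":[0,0,0],"claw":0.5},
    {"offset":[0,0,0],"twist":[0,0,0],"claw":0.1},
    {"offset":[0,0,0],"twist":[0,0,0],"claw":0.1},
    {"offset":[0,0,0],"twist":[0,0,0],"claw":0.1},
    {"offset":[0,0,0],"twist":[0,0,0],"claw":0.1},
    {"offset":[0,0,0],"twist":[0,0,0],"claw":0.1},
  ],
)

```text
time_s: 13.03
position: [0.506, 0.1961, 0.1021]
eef_rot: [3.138, 0.52, 1.682]
force: [-0.5, 0.7, 3.9]
grip_width: 0.0226
finger_force: 15.0
```

Call:
drive_tool(
  targets=[
    {"offset":[0,0,-10],"twist":[0,0,0],"claw":0.1},
    {"offset":[0,0,-12],"twist":[0,0,0],"claw":0.1},
    {"offset":[0,0,-14],"twist":[0,0,0],"claw":0.1},
    {"offset":[0,0,-14],"twist":[0,0,0],"claw":0.1},
    {"offset":[0,0,-14],"twist":[0,0,0],"claw":0.1},
    {"offset":[0,0,-14],"twist":[0,0,0],"claw":0.1},
    {"offset":[0,0,-14],"twist":[0,0,0],"claw":0.1},
    {"offset":[-10,0,-17.3],"twist":[0,0,0],"claw":0.1},
    {"offset":[-18,0,-31],"twist":[0,0,0],"claw":0.1},
    {"offset":[-18,0,-31],"twist":[0,0,0],"claw":0.1},
    {"offset":[-9,0,-15.5],"twist":[0,0,0],"claw":0.1},
    {"offset":[0,0,0],"twist":[0,0,0],"claw":0.1},
    {"offset":[0,0,0],"twist":[0,0,0],"claw":0.1},
  ],
)

```text
time_s: 14.12
position: [0.5004, 0.241, 0.2918]
eef_rot: [3.137, 0.519, 1.681]
force: [-0.4, 0.2, -0.4]
grip_width: 0.0222
finger_force: 15.0
```

Run:
```python
from h import *
s=r.read_state();print(s['position'],s['eef_rot'],s['grip_width'],s['time_s']);plan([.5,-.1065,.25],rot(np.pi/2+.135),14)
```

```text
[0.50038937 0.24101966 0.29180922] [3.13692222 0.5187721  1.68092129] 0.022239895000879924 14.1167
rows 14 offset [-23.1, -3.1, 9.7] twist [-0.0001, 0.0371, -0.0017]
```

Call:
drive_tool(
  targets=[
    {"offset":[-23.1,-3.1,9.7],"twist":[0,0.0371,-0.0017],"claw":0.1},
    {"offset":[-23.1,-3.1,9.7],"twist":[0,0.0371,-0.0017],"claw":0.1},
    {"offset":[-23.1,-3.1,9.7],"twist":[0,0.0371,-0.0017],"claw":0.1},
    {"offset":[-23.1,-3.1,9.7],"twist":[0,0.0371,-0.0017],"claw":0.1},
    {"offset":[-23.1,-3.1,9.7],"twist":[0,0.0371,-0.0017],"claw":0.1},
    {"offset":[-23.1,-3.1,9.7],"twist":[0,0.0371,-0.0017],"claw":0.1},
    {"offset":[-23.1,-3.1,9.7],"twist":[0,0.0371,-0.0017],"claw":0.1},
    {"offset":[-23.1,-3.1,9.7],"twist":[0,0.0371,-0.0017],"claw":0.1},
    {"offset":[-23.1,-3.1,9.7],"twist":[0,0.0371,-0.0017],"claw":0.1},
    {"offset":[-23.1,-3.1,9.7],"twist":[0,0.0371,-0.0017],"claw":0.1},
    {"offset":[-23.1,-3.1,9.7],"twist":[0,0.0371,-0.0017],"claw":0.1},
    {"offset":[-23.1,-3.1,9.7],"twist":[0,0.0371,-0.0017],"claw":0.1},
    {"offset":[-23.1,-3.1,9.7],"twist":[0,0.0371,-0.0017],"claw":0.1},
    {"offset":[-23.1,-3.1,9.7],"twist":[0,0.0371,-0.0017],"claw":0.1},
    {"offset":[0,0,0],"twist":[0,0,0],"claw":0.1},
    {"offset":[0,0,0],"twist":[0,0,0],"claw":0.1},
  ],
)

```text
time_s: 15.45
position: [0.4974, -0.1089, 0.2484]
eef_rot: [-3.134, 0.001, 1.7]
force: [0.3, 0.1, 0.0]
grip_width: 0.0225
finger_force: 15.0
```

Run:
```python
from h import *
s=r.read_state();print(s['position'],s['eef_rot']);plan([.5003,-.107,.19],rot(np.pi/2+.135),6)
```

```text
[ 0.49741592 -0.10886614  0.24844903] [-3.13398281e+00  1.09738161e-03  1.70017475e+00]
rows 6 offset [0.3, 0.6, 9.7] twist [-0.0013, 0.0002, -0.0009]
```

Call:
drive_tool(
  targets=[
    {"offset":[0.4,0.6,9.7],"twist":[-0.0013,0.0002,-0.0009],"claw":0.1},
    {"offset":[0.4,0.6,9.7],"twist":[-0.0013,0.0002,-0.0009],"claw":0.1},
    {"offset":[0.4,0.6,9.7],"twist":[-0.0013,0.0002,-0.0009],"claw":0.1},
    {"offset":[0.4,0.6,9.7],"twist":[-0.0013,0.0002,-0.0009],"claw":0.1},
    {"offset":[0.4,0.6,9.7],"twist":[-0.0013,0.0002,-0.0009],"claw":0.1},
    {"offset":[0.4,0.6,9.7],"twist":[-0.0013,0.0002,-0.0009],"claw":0.1},
    {"offset":[0,0,7],"twist":[0,0,0],"claw":0.1},
    {"offset":[0,0,7],"twist":[0,0,0],"claw":0.1},
    {"offset":[0,0,6],"twist":[0,0,0],"claw":0.1},
    {"offset":[0,0,0],"twist":[0,0,0],"claw":0.1},
  ],
)

```text
time_s: 16.28
position: [0.5017, -0.1038, 0.1708]
eef_rot: [3.139, -0.0, 1.711]
force: [0.3, 0.2, -1.2]
grip_width: 0.0223
finger_force: 15.0
```

Call:
drive_tool(
  targets=[
    {"offset":[0,0,5],"twist":[0,0,0],"claw":0.1},
    {"offset":[0,0,5],"twist":[0,0,0],"claw":0.1},
    {"offset":[0,0,5],"twist":[0,0,0],"claw":0.1},
    {"offset":[0,0,0],"twist":[0,0,0],"claw":0.1},
  ],
)

```text
time_s: 16.62
position: [0.502, -0.1038, 0.1561]
eef_rot: [3.139, -0.0, 1.711]
force: [-0.2, -0.1, 0.3]
grip_width: 0.0223
finger_force: 15.0
```

Call:
drive_tool(
  targets=[
    {"offset":[0,0,4],"twist":[0,0,0],"claw":0.1},
    {"offset":[0,0,4],"twist":[0,0,0],"claw":0.1},
    {"offset":[0,0,2],"twist":[0,0,0],"claw":0.1},
    {"offset":[0,0,1],"twist":[0,0,0],"claw":0.1},
    {"offset":[0,0,1],"twist":[0,0,0],"claw":0.1},
    {"offset":[0,0,1],"twist":[0,0,0],"claw":0.1},
    {"offset":[0,0,0],"twist":[0,0,0],"claw":0.1},
  ],
)

```text
time_s: 17.2
position: [0.5025, -0.1039, 0.1438]
eef_rot: [3.138, 0.0, 1.711]
force: [0.2, -0.2, 0.4]
grip_width: 0.0222
finger_force: 15.0
```

Call:
drive_tool(
  targets=[
    {"offset":[0,0,1],"twist":[0,0,0],"claw":0.1},
    {"offset":[0,0,1],"twist":[0,0,0],"claw":0.1},
    {"offset":[0,0,1],"twist":[0,0,0],"claw":0.1},
    {"offset":[0,0,0],"twist":[0,0,0],"claw":0.1},
  ],
)

```text
time_s: 17.53
position: [0.5025, -0.1039, 0.1407]
eef_rot: [3.138, 0.0, 1.711]
force: [-0.3, -0.1, -0.6]
grip_width: 0.0221
finger_force: 15.0
```

Call:
drive_tool(
  targets=[
    {"offset":[0,0,1],"twist":[0,0,0],"claw":0.1},
    {"offset":[0,0,1],"twist":[0,0,0],"claw":0.1},
    {"offset":[0,0,0],"twist":[0,0,0],"claw":0.1},
  ],
)

```text
time_s: 17.78
position: [0.5036, -0.1045, 0.1402]
eef_rot: [3.135, 0.001, 1.711]
force: [-1.3, -0.5, 10.3]
grip_width: 0.0222
finger_force: 15.0
```

Tube 2 is on the floor at z = 0.140. Releasing, retreating and checking.

Call:
drive_tool(
  targets=[
    {"offset":[0,0,-1],"twist":[0,0,0],"claw":0.1},
    {"offset":[0,0,0],"twist":[0,0,0],"claw":0.5},
    {"offset":[0,0,0],"twist":[0,0,0],"claw":0.5},
    {"offset":[0,0,0],"twist":[0,0,0],"claw":0.5},
    {"offset":[0,0,-15],"twist":[0,0,0],"claw":0.5},
    {"offset":[0,0,-30],"twist":[0,0,0],"claw":0.5},
    {"offset":[0,0,-40],"twist":[0,0,0],"claw":0.5},
    {"offset":[0,0,-40],"twist":[0,0,0],"claw":0.5},
    {"offset":[0,0,-20],"twist":[0,0,0],"claw":0.5},
    {"offset":[0,0,0],"twist":[0,0,0],"claw":0.5},
    {"offset":[0,0,0],"twist":[0,0,0],"claw":0.5},
  ],
)

```text
time_s: 18.7
position: [0.5024, -0.1039, 0.2855]
eef_rot: [3.135, 0.0, 1.711]
force: [0.2, 0.5, -0.6]
grip_width: 0.0472
finger_force: 0.0
```

Run:
```python
from h import *
im=r.camera('scene');c=cam('scene')
W=np.load('wells.npy');u=proj(c,W[1])[0].astype(int)
print((proj(c,W+[0,0,.068])-u+50)*6)
cr=im[u[1]-50:u[1]+50,u[0]-50:u[0]+50,::-1];cv2.imwrite('pics/s7.png',cv2.resize(cr,None,fx=6,fy=6,interpolation=2))
```

```text
[[300.15849407 221.50815514]
 [304.22888299 196.2016408 ]
 [308.0762939  172.28143042]
 [311.71856061 149.63664726]]
```

View pics/s7.png

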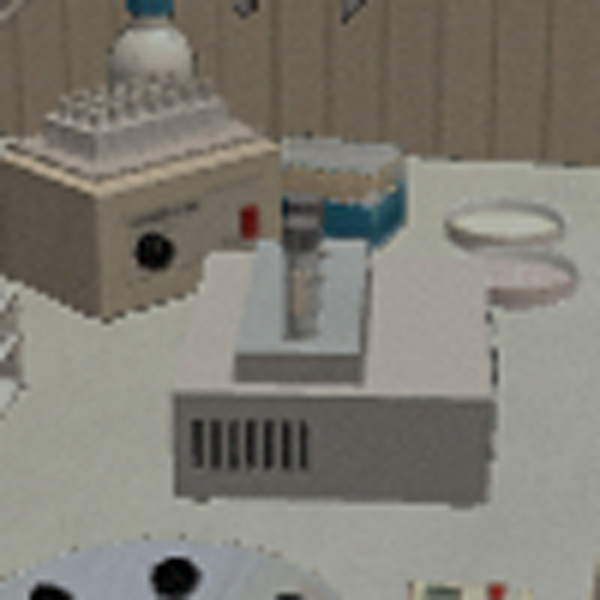

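Both tubes stand in A and B with cap tops at about y = 220 and 197, as predicted (221 and 196) for fully home. The gripper is clear.

```bash
python3 -c "
from rig import r
print(r.close_job())"
```

```text
the job is handed in; nothing more can be done
None
```

Both tubes are standing upright, caps up and fully home in the two deep wells (the two on the heater's +y side), and the job was handed in at about 19 s.

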